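Hold the almond makroud over the plate with the tongs

ROBOT

A 6-joint arm with a two-finger parallel gripper is mounted at the origin on the work surface. World frame = base frame: x ahead of the robot, y to its left, z up, the work surface at z = 0. Lengths are in m, angles in rad, forces in N, time in s.
With the tool pointing down it reaches from about 0.25 to 0.8 m from the base axis. Payload 3.9 kg.
Tool frame: the origin (TCP) lies at the very end of the fingers, on their centre line; the grasp point (between the pads) lies 19 mm behind it; z points along the fingers, y is the direction in which the jaws open and shut (so a half turn about z gives the same grasp; the last joint's range is limited). The gripper opens to 85 mm and grips with 20 to 120 N. Pads are 22 mm wide; open, the fingers measure 114 mm over their backs; the gripper's body (76 mm by 85 mm) begins 54 mm behind the grasp point. The pads swing forward as they close: fully open they stand 13 mm farther back than shut.
Start: joints at [1.327, 0.26, -0.138, 1.173, 0, 1.571], TCP at [0.127, 0.509, 0.231] pointing down, gripper open.
Joint ranges: [-2.78, 2.78], [-0.83, 1.72], [-1.28, 1.37], [-1.9, 2.12], [-1.57, 1.48], [-3.14, 3.14]. Speed limits (rad/s): [2.57, 2.57, 3.14, 3.14, 3.14, 3.14].

INTERFACE

Orientations are given as a 3x3 rotation matrix whose columns are the frame's x, y, z axes.
In Python, from rig import env, cams, nets gives the robot as it stands.
- The arm moves only by the shell command python3 -m pendant 'ROWS' [FORCE]. ROWS is text: rows parted by semicolons, each of 5 numbers parted by spaces: the gripper command: -1 is shut, 1 is fully open, values between are in proportion, then the shift along the tool's x, y, z in cm, then the turn about the tool's z in rad. In form: fingers dx dy dz spin; .... A call has 1 to 20 rows; each row shifts and turns the commanded pose from where the row before left it, along the tool's axes as they then stand; what a row does not reach is not made up. A row lasts 1/12 s, in which the tool goes at most 41.7 mm and 7.16 degrees, less where a joint would pass 70% of its speed; a pose out of reach is approached as far as the arm can. A call is refused whole if a number of a shift passes 4.17 or a number of a turn 0.125, either way. A call with a gripper value outside its range is refused whole. The fingers move at their own pace and stop on an object; FORCE is the grip in N (left out, the last holds). Time passes only in rows, so rows that do not move let the fingers close. It gives the time, the measured TCP pose, the force and the opening at its end, in the units of the state.
- env.get_state(): the state, without advancing time (a new reading comes with each control period).
- cams.get_image(name): name is "side" or "top" or "wrist"; returns a dict with "img" (420x560x3 uint8, red, green, blue), "z_map" (420x560 float32, m along the optical axis (not along the pixel's ray), 0 where there is no reading), "fov_y" (degrees; the focal length in pixels is half the picture's height over the tangent of half this angle, whatever the lens; pixels are square), "cx", "cy" (the principal point, pixels), "rvec" (rotation vector, rad) and "tvec" (3), from world to camera coordinates, as OpenCV has them. Camera axes: x right, y down, z forward; pixel columns grow to the right and rows downward; lengths in m; the calibration is good to about 2 mm. A picture is of the moment at which its call begins.
- env.finish_job(): hands the job in, once; it reports no verdict.
Trained networks look in the newest picture that a camera, given by its name, has taken for a name from the list of things; names that differ only in an ending like _2 or _b are one class to them, and where a whole thing is asked for, a point or a joint stands for the part that bears it (a point fixed in the world has none). Each returns a list of dicts, best first, with "conf" (0 to 1); they miss things now and then, are a little off and sometimes report something else, mostly with a low value. They report only what shows in the picture. A call takes as long as a camera call. They do not tell look-alikes from the thing itself.
- nets.boxes_of(target, camera): "point" ([x, y, z] in m, in the coordinates of the camera as it stood for that picture, good to about 4 mm: the middle of the surface that is visible of it).
- nets.trace(target, camera): "mask" (420x560 bool, what is visible of it).
- nets.mark_of(target, camera): "point" ([x, y, z] in m, in the coordinates of the camera as it stood for that picture, good to about 4 mm: a listed point, or the origin of a listed thing).
The state is a dict: "time_s": time; "joint_positions": joint angles; "joint_velocities": joint speeds; "joint_torque": joint torques, N m; "position": TCP position; "eef_rot": TCP orientation; "force": force on the tool from outside, world axes, zero at the start; "moment": the same for the moment, N m; "opening": opening from 0.0 (shut) to 1.0 (fully open).
Only numpy, scipy, OpenCV 4.12 (cv2) and the standard library are available. Lean on these libraries where they do the work, as an engineer would, in place of code of your own. Each camera call takes 0.05 s, during which the arm holds its last target.

TASK

Pick up the kitchen tongs, grip the makroud with the almond on it between the tips of the tongs (never with the bare gripper), firmly but without crushing it, and lift it off the wire rack. Carry it over the blue plate and finish holding it there with the tongs, still, almond side up and level, about ten centimetres above the middle of the plate, so that I can dust it with cinnamon and the plate catches what falls. Leave the other two makroud and everything else on the counter where they are.

Things in the scene. Friction and masses are not known exactly. Their poses are not given: they have to be found in the camera images.
- tongs: Spring kitchen tongs, stainless steel with red silicone sleeves, 255 mm long plus a hanging ring, 26 mm high, about 135 g, lying flat, opening sideways, tips roughly away from the robot, on its left or right. Origin: midway between the sleeves, on the underside, within 10 mm of the centre of mass. x along the middle line of the open tongs to the tips, z up. This body is the hinge and left (+y) arm.
- tongs_arm: The right (-y) arm of the tongs. Origin: on the hinge pin, at the underside; its x axis is parallel to that of tongs when open and turns towards the left arm as they close: 0.2 rad at a 34 mm gap between the tips, 0.34 rad with the tips shut. Sleeves and tip plates are parallel to the middle line at a 34 mm gap.
- sleeves (a point): Point midway between the two red sleeves, 13 mm above the underside. Sleeves: 78 mm long, 22 mm high (2 to 24 mm above the underside). Over their outsides, here, the open tongs are 57 mm wide; closed on something 34 mm thick, 34 mm. Squeezing the sleeves closes the tips: 1 mm less here is 1.9 mm less between the tips.
- hinge (a point): Middle of the upright hinge pin, 115 mm behind the sleeves' point, 13 mm above the underside. Its spring opens the tongs: closing takes 5 N on each sleeve at first, 10 N at a 34 mm gap; of a squeeze beyond that half reaches the tips (30 N presses with about 10 N).
- tip_left (a point): Centre of the inner face of the left tip plate: 42 mm long, 26 mm high, 3 mm thick; 13 mm above the underside of the tongs, 105 mm ahead of the sleeves' point when open, 107 mm when closed on something 34 mm thick. The plate reaches 21 mm farther ahead (its scalloped edge 25 mm). The gap between the plates of the open tongs is 78 mm.
- tip_right (a point): Centre of the inner face of the right tip plate, the mirror image of tip_left.
- almond_makroud: The makroud (golden semolina pastry) with a white almond on top: a lozenge 66 mm long over its points, 34 mm wide between two long parallel sides, 26 mm high (33 with the almond), 45 g, on the rack, 40 mm or more from the next. Origin: centre of its underside; x along the long sides (50 mm long, the faces to grip), z up. It crumbles if pinched with over 30 N. Its place in the row of three changes.
- plain_makroud_a: A makroud without almond, otherwise the same (same axes), on the same rack. To be left alone.
- plain_makroud_b: The other makroud without almond. To be left alone.
- rack: Wire cooling rack, fixed, 200 mm (x) by 290 mm (y), its top 25 mm above the counter. Origin: centre, at counter height; x roughly away from the robot. The three makroud lie in a row along its y axis, roughly 95 mm apart, long sides roughly along its x axis.
- plate: Blue dessert plate, 190 mm across, 20 mm high at the rim, its flat floor 6 mm above the counter, 118 mm across. Origin: centre of its underside. It stands on the other side of the robot from the tongs at the start.
- jar_paprika: Glass spice jar, 48 mm across, 94 mm high, on the turntable (220 mm across, top 25 mm high) at the far left. Origin: centre of its underside. To be left alone.
- jar_cumin: Second jar on the turntable, the same size.
- jar_cinnamon: Third jar on the turntable, the same size.
- steamer_lid: Domed aluminium steamer lid, 236 mm across, 69 mm high with its knob, far right. Origin: centre of its underside. To be left alone.
- slotted_spoon: Steel slotted spoon lying flat, 5 mm thick, handle 14 mm wide to its -x, bowl 72 mm across; from 180 mm behind its origin to 91 mm ahead of it; back right. To be left alone.
- enamel_mug: White enamel mug with a blue rim, 84 mm across, 81 mm high, handle to its +y; back left. Origin: centre of its underside. To be left alone.
- rolling_pin: Short wooden rolling pin, 42 mm thick, 304 mm long, lying along its y axis behind the rack. Origin: under its middle. To be left alone.
Mind the look-alikes: they are no part of the job. Leave any pink look-alike of the almond_makroud alone. Several things have the shape of the plate; the one meant has the colours described above.

How it is judged:
On the way, in this order (a step that is already met when the one before it is completed fails the run):
1. the gripper has lifted the tongs off the counter, the almond makroud still lying untouched (contact force between tongs and the fingers above 1 N and height (world z) of each of tongs, tip_left above 0.02 m and distance of almond_makroud from where it was at the start of the episode below 0.01 m), for 0.2 s.
2. the almond makroud is lifted clear of the rack between the tips of the tongs (height (world z) of almond_makroud above 0.04 m and contact force between almond_makroud and tongs_arm above 0.5 N and contact force between almond_makroud and the fingers below 0.05 N and contact force between tongs and the fingers above 1 N), for 0.2 s.
At the end, for the whole second after the job is handed in: The tongs, in the gripper and clear of the plate, alone hold the almond makroud: centre within 50 mm of the plate's middle in plan, underside 60 to 170 mm above the counter, almond up and level within 0.3 rad, at rest (30 mm/s, 0.3 rad/s) (contact force between almond_makroud and tongs_arm above 0.5 N and contact force between almond_makroud and the fingers below 0.05 N and contact force between tongs and the fingers above 1 N and horizontal distance between almond_makroud and plate below 0.05 m and height (world z) of almond_makroud between 0.06 and 0.17 m and angle between almond_makroud's own z axis and vertical below 0.3 rad and contact force between almond_makroud and the arm below 0.05 N and contact force between each of almond_makroud, tongs and plate below 0.05 N and height (world z) of tongs above 0.03 m and linear speed of almond_makroud below 0.03 m/s and angular speed of almond_makroud below 0.3 rad/s); the arm keeps its last pose, push and grip.
It fails at once if the almond makroud is touched by the gripper or the arm instead of the tongs (contact force between almond_makroud and the fingers above 0.3 N or contact force between almond_makroud and the arm above 0.3 N).
It fails at once if the almond makroud is crushed (pinched by the tongs with more than 30 N) (contact force between almond_makroud and tongs_arm above 30 N).
It fails at once if the other makroud, the plate or something else on the counter is moved by more than 20 mm (distance of any of plain_makroud_a, plain_makroud_b, jar_paprika, jar_cumin, jar_cinnamon, steamer_lid, slotted_spoon, enamel_mug, rolling_pin, plate from where it was at the start of the episode above 0.02 m).
It also fails if it takes over 42 s, if anything falls off the work surface, if the arm or the gripper's body presses on something with over 40 N, if the wrist force passes 120 N, or if a joint passes its speed limit or range.

## Working session

There is one attempt and no reset: what is moved stays moved. The work goes in short steps, Python scripts to look and compute and a shell command to move; the robot and the scene stay as the last step left them, time stands still between calls to the robot, and variables do not carry over. Pictures are saved under pics/ and viewed, and the job is handed in when it is done.

```bash
ls; mkdir -p pics
cat > h.py <<'E'
import numpy as np, cv2
from rig import env,cams,nets
def get(n):
    c=cams.get_image(n); return c
def K(c):
    f=c['img'].shape[0]/2/np.tan(np.radians(c['fov_y'])/2); return f
def w(c,p):
    R=cv2.Rodrigues(np.array(c['rvec'],float))[0]; return R.T@(np.array(p)-np.array(c['tvec']).ravel())
def pix(c,P):
    R=cv2.Rodrigues(np.array(c['rvec'],float))[0]; q=R@np.array(P)+np.array(c['tvec']).ravel(); f=K(c)
    return np.array([f*q[0]/q[2]+c['cx'],f*q[1]/q[2]+c['cy']])
def cloud(c):
    z=c['z_map']; f=K(c); v,u=np.mgrid[:z.shape[0],:z.shape[1]]
    p=np.stack([(u-c['cx'])/f*z,(v-c['cy'])/f*z,z],-1)
    R=cv2.Rodrigues(np.array(c['rvec'],float))[0]; return (p-np.array(c['tvec']).ravel())@R
def save(c,n): cv2.imwrite('pics/'+n,c['img'][...,::-1])
E
python3 - <<'E'
from h import *
c=get('top'); save(c,'top1.png')
print(K(c),c['cx'],c['cy'],'cam at',w(c,[0,0,0]))
for t in ['tongs','tongs_arm','sleeves','hinge','tip_left','tip_right','almond_makroud','plain_makroud_a','rack','plate']:
    for d in nets.mark_of(t,'top')[:4]:
        P=w(c,d['point']); print(t,round(d['conf'],2),P.round(3),pix(c,P).round())
s=get('side'); save(s,'side1.png')
print(env.get_state())
E
```

```text
pics
404.5987527018459 273.4307654748338 206.3685117611455 cam at [ 0.24205185 -0.02146457  1.38327545]
tongs 0.6 [ 0.442  0.309 -0.004] [180. 232.]
tongs_arm 0.76 [0.324 0.294 0.003] [182. 266.]
sleeves 0.9 [0.44  0.311 0.01 ] [179. 232.]
sleeves 0.19 [0.546 0.289 0.008] [187. 202.]
hinge 0.91 [0.33  0.293 0.019] [181. 264.]
hinge 0.74 [0.614 0.089 0.025] [244. 183.]
tip_left 0.92 [0.536 0.367 0.011] [164. 204.]
tip_right 0.57 [0.55  0.288 0.008] [187. 201.]
almond_makroud 0.54 [0.612 0.09  0.023] [244. 183.]
almond_makroud 0.48 [0.638 0.22  0.   ] [208. 177.]
almond_makroud 0.28 [ 0.57  -0.002  0.026] [271. 195.]
plain_makroud_a 0.47 [ 0.553 -0.101  0.025] [299. 201.]
plain_makroud_a 0.43 [ 0.569 -0.004  0.023] [271. 196.]
plate 0.94 [ 0.507 -0.325  0.002] [363. 216.]
plate 0.8 [ 0.223 -0.311 -0.004] [361. 300.]
plate 0.48 [0.613 0.087 0.023] [245. 183.]
plate 0.26 [0.459 0.514 0.021] [119. 225.]
{'time_s': 0.6, 'joint_positions': array([ 1.32699473e+00,  2.59952203e-01, -1.38060154e-01,  1.17270363e+00,
        5.67100420e-06,  1.57080899e+00]), 'joint_velocities': array([0.00201868, 0.0005398 , 0.00037553, 0.00016175, 0.00172443,
       0.00027739]), 'joint_torque': array([-3.78267541e-04, -4.05369723e+01,  2.54112589e+01,  1.43976398e-03,
       -4.39664825e-05,  2.96285236e-06]), 'position': array([0.12673221, 0.50948427, 0.23134452]), 'eef_rot': array([[-9.70424251e-01,  2.41405825e-01,  1.38911019e-05],
       [ 2.41405825e-01,  9.70424248e-01,  7.93364600e-05],
       [ 5.67202141e-06,  8.03434177e-05, -9.99999997e-01]]), 'force': array([ 0.40440753, -0.56431168, -0.72778743]), 'moment': array([ 0.04591726, -0.0173153 , -0.0099708 ]), 'opening': 0.9966455812525595}
```

View pics/top1.png

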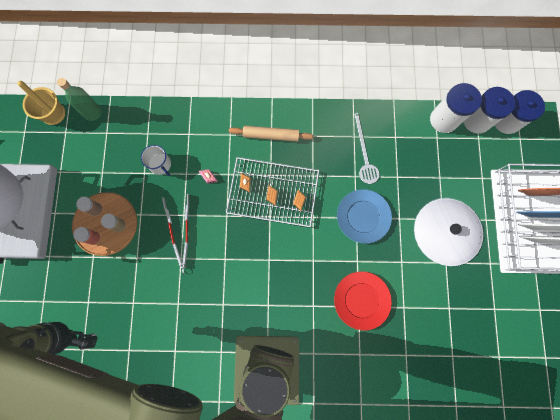

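View pics/side1.png

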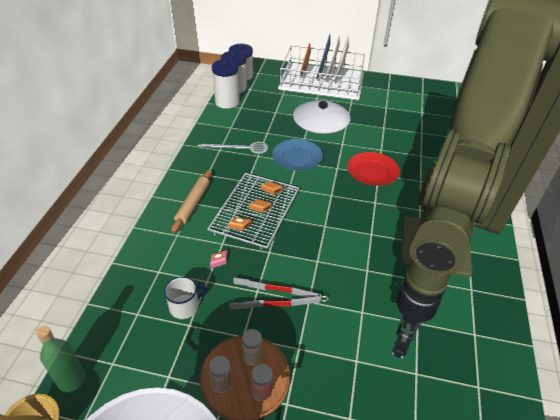

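```bash
python3 -c "
import cv2
a=cv2.imread('pics/top1.png')[140:330,100:400]
cv2.imwrite('pics/crop1.png',cv2.resize(a,(780,494),interpolation=cv2.INTER_CUBIC))"
```

```text
(no output)
```

View pics/crop1.png

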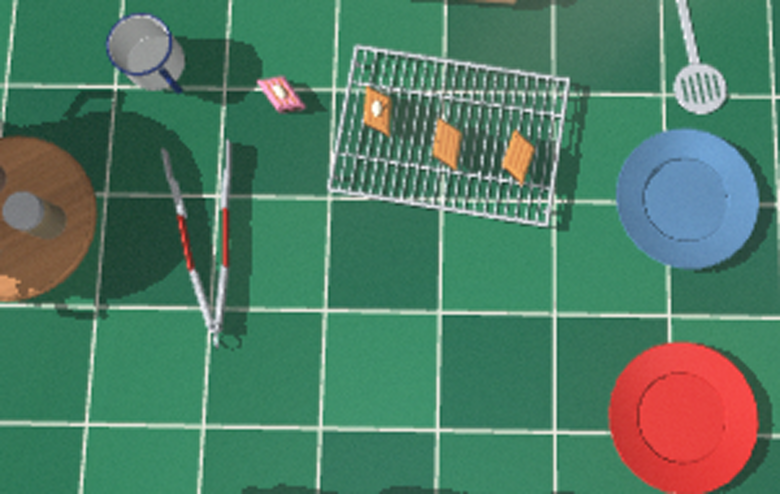

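Candidates for the target: the orange makroud with a white almond at (244,183) on the rack, and a pink look-alike at (208,177) on the counter. The orange one on the rack fits. The blue plate is at (363,216) and the red plate, not wanted, is at (361,300). The tongs are at about (180,232), on the left. I'm moving above the tongs for a wrist view.

```bash
python3 -m pendant '1 -3.5 -1.17 0 0;1 -3.5 -1.17 0 0;1 -3.5 -1.17 0 0;1 -3.5 -1.17 0 0;1 -3.5 -1.17 0 0;1 -3.5 -1.17 0 0;1 -3.5 -1.17 0 0;1 -3.5 -1.17 0 0;1 -3.5 -1.17 0 0;1 -3.5 -1.17 0 0;1 0 0 0 -0.1;1 0 0 0 -0.1;1 0 0 0 -0.1;1 0 0 0 -0.1;1 0 0 0 0;1 0 0 0 0'
python3 - <<'E'
from h import *
c=get('wrist'); save(c,'w1.png')
for t in ['tongs','sleeves','hinge','tip_left','tip_right']:
    for d in nets.mark_of(t,'wrist')[:3]:
        P=w(c,d['point']); print(t,round(d['conf'],2),P.round(4),pix(c,P).round())
t=get('top');save(t,'top2.png')
for c in (c,t):
    X=cloud(c); h=cv2.cvtColor(c['img'],cv2.COLOR_RGB2HSV)
    m=((h[...,0]<8)|(h[...,0]>172))&(h[...,1]>150)&(h[...,2]>80)&(X[...,2]<.035)&(X[...,2]>.01)&(X[...,1]>.2)&(X[...,1]<.42)&(X[...,0]>.36)&(X[...,0]<.52)
    n,l,st,_=cv2.connectedComponentsWithStats(m.astype('uint8'))
    for i in range(1,n):
        if st[i,4]>20:
            p=X[l==i]; q=p[:,:2]-p[:,:2].mean(0); v=np.linalg.svd(q,full_matrices=False)[2][0]; v*=np.sign(v[0])
            print('red',st[i],p.mean(0).round(4),np.arctan2(v[1],v[0]).round(3),p.min(0).round(3),p.max(0).round(3))
E
```

```text
time_s: 1.93
position: [0.4382, 0.3114, 0.2313]
eef_rot: [[-0.988, -0.153, 0.0], [-0.153, 0.988, 0.0], [-0.0, 0.0, -1.0]]
force: [1.3, 0.0, 0.0]
opening: 0.997
sleeves 0.36 [0.5162 0.5987 0.0237] [496. 279.]
hinge 0.97 [0.3291 0.2902 0.0123] [276.  83.]
hinge 0.65 [0.5484 0.2862 0.0113] [247. 264.]
tip_left 0.75 [0.5377 0.3671 0.0135] [311. 266.]
tip_left 0.47 [0.5165 0.6012 0.0215] [497. 279.]
tip_right 0.91 [0.5463 0.2861 0.0141] [247. 263.]
red [252 151   9  65 298] [0.44   0.2839 0.0225] 0.06 [0.404 0.279 0.011] [0.479 0.288 0.025]
red [296 151  10  64 288] [0.4326 0.3346 0.0226] 0.264 [0.397 0.324 0.011] [0.469 0.346 0.025]
red [186 220   2  17  23] [0.4518 0.2825 0.0222] 0.063 [0.424 0.28  0.015] [0.479 0.285 0.032]
red [168 223   6  20  39] [0.4369 0.3346 0.0207] 0.268 [0.403 0.323 0.01 ] [0.468 0.346 0.029]
```

View pics/w1.png

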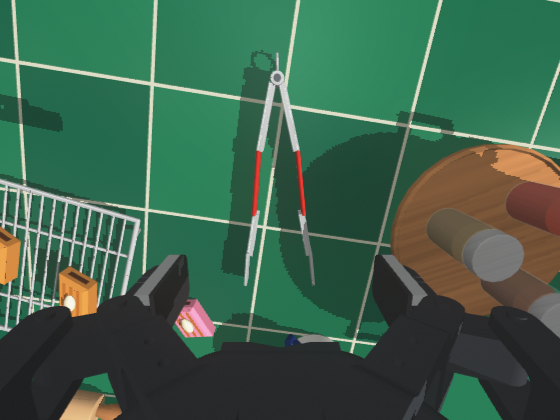

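```bash
python3 -m pendant '1 0 -0.24 3.5 0;1 0 0 3.5 0;1 0 0 3.5 0;1 0 0 3.5 0;1 0 0 3.5 0;1 0 0 2.5 0;1 0 0 1.5 0;1 0 0 1 0;1 0 0 0.2 0;1 0 0 0 0;1 0 0 0 0' 20
python3 - <<'E'
from h import *
c=get('wrist'); save(c,'w2.png'); c=get('side'); cv2.imwrite('pics/s2.png',cv2.resize(c['img'][200:360,180:400,::-1],(770,560)))
E
```

```text
time_s: 3.2
position: [0.4394, 0.3097, 0.0053]
eef_rot: [[-0.988, -0.156, 0.002], [-0.156, 0.988, 0.001], [-0.002, 0.001, -1.0]]
force: [-0.1, 0.4, -0.1]
opening: 0.999
```

View pics/w2.png

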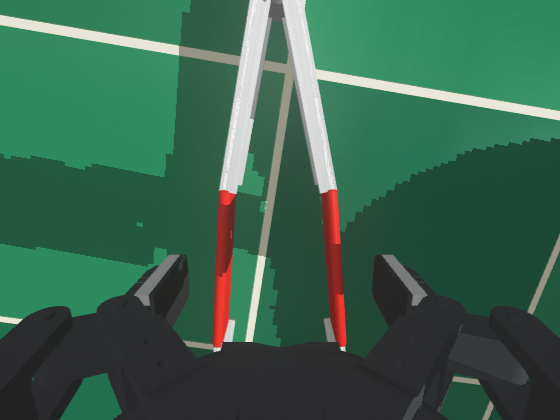

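View pics/s2.png

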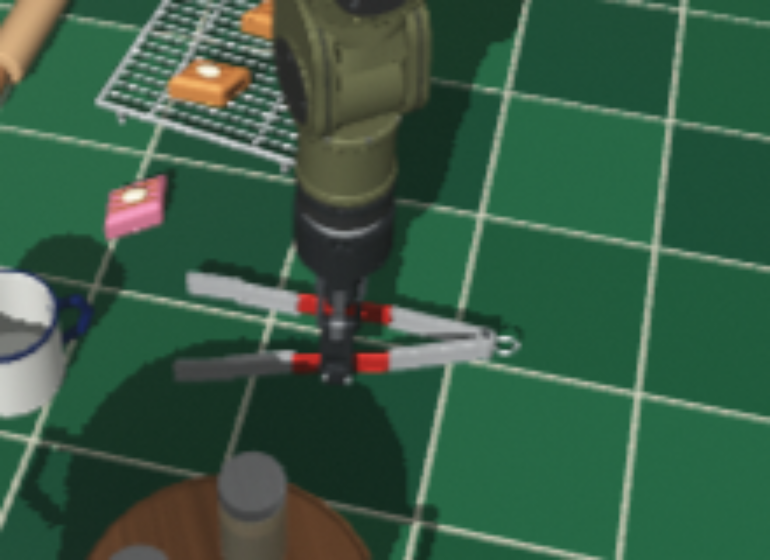

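The fingers straddle both red sleeves, with the sleeves at about x=225 and x=335 between pads at 165 and 395. I'm closing partway.

```bash
python3 -m pendant '0.6 0 0 0.25 0;0.4 0 0 0 0;0.3 0 0 0 0;0.2 0 0 0 0;0.1 0 0 0 0;0.1 0 0 0 0;0.1 0 0 0 0;0.1 0 0 0 0' 30
python3 - <<'E'
from h import *
c=get('wrist'); save(c,'w3.png');
E
```

```text
time_s: 3.97
position: [0.4398, 0.3109, 0.004]
eef_rot: [[-0.988, -0.157, 0.003], [-0.157, 0.988, 0.004], [-0.003, 0.003, -1.0]]
force: [-1.7, 0.9, 10.7]
opening: 0.555
```

View pics/w3.png

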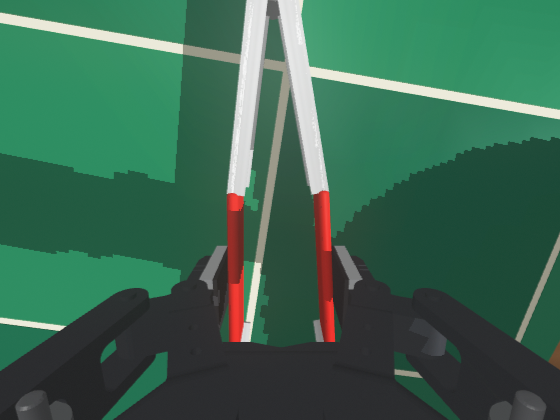

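Both pads are on the sleeves, at (215,270) and (345,270). I'm lifting.

```bash
python3 -m pendant '0.1 0 0 -0.5 0;0.1 0 0 -1 0;0.1 0 0 -1.5 0;0.1 0 0 -2 0;0.1 0 0 -2 0;0.1 0 0 -2 0;0.1 0 0 -1 0;0.1 0 0 0 0;0.1 0 0 0 0;0.1 0 0 0 0;0.1 0 0 0 0'
cat > look.py <<'E'
from h import *
import sys
tag=sys.argv[1]
t=get('top'); save(t,f't{tag}.png')
for n in ['sleeves','hinge','tip_left','tip_right','almond_makroud']:
    for d in nets.mark_of(n,'top')[:2]:
        P=w(t,d['point']); print('top',n,round(d['conf'],2),P.round(4),pix(t,P).round())
s=get('side'); save(s,f's{tag}.png')
for n in ['sleeves','hinge','tip_left','tip_right','almond_makroud']:
    for d in nets.mark_of(n,'side')[:2]:
        P=w(s,d['point']); print('side',n,round(d['conf'],2),P.round(4),pix(s,P).round())
c=get('wrist'); save(c,f'w{tag}.png')
for n in ['hinge','tip_left','tip_right']:
    for d in nets.mark_of(n,'wrist')[:2]:
        P=w(c,d['point']); print('wrist',n,round(d['conf'],2),P.round(4),pix(c,P).round())
a=s['img'][130:340,150:420,::-1]; cv2.imwrite(f'pics/sc{tag}.png',cv2.resize(a,(770,599)))
E
python3 look.py 4
```

```text
time_s: 4.93
position: [0.4375, 0.3083, 0.1004]
eef_rot: [[-0.988, -0.156, -0.002], [-0.156, 0.988, -0.002], [0.003, -0.001, -1.0]]
force: [0.4, 0.2, -1.3]
opening: 0.554
top sleeves 0.6 [0.4392 0.3028 0.1065] [174. 228.]
top tip_left 0.62 [0.5323 0.3547 0.1106] [160. 199.]
top tip_left 0.42 [0.5487 0.3014 0.1035] [177. 195.]
top tip_right 0.46 [0.5465 0.2981 0.1077] [178. 195.]
top almond_makroud 0.59 [0.6123 0.0907 0.0233] [244. 183.]
top almond_makroud 0.53 [ 6.396e-01  2.230e-01 -2.000e-04] [208. 177.]
side sleeves 0.83 [0.4401 0.2967 0.1076] [278. 271.]
side hinge 0.85 [0.3238 0.2853 0.1113] [322. 275.]
side hinge 0.34 [ 0.7174 -0.3396 -0.0012] [243. 147.]
side tip_left 0.92 [0.537  0.3546 0.1099] [237. 281.]
side tip_left 0.25 [0.6138 0.0858 0.0235] [238. 226.]
side tip_right 0.73 [0.5435 0.2997 0.1078] [241. 265.]
side almond_makroud 0.55 [0.613  0.0824 0.0236] [239. 225.]
side almond_makroud 0.3 [0.3265 0.2904 0.099 ] [320. 279.]
wrist hinge 0.66 [0.3213 0.2875 0.0936] [272.  -4.]
```

View pics/sc4.png

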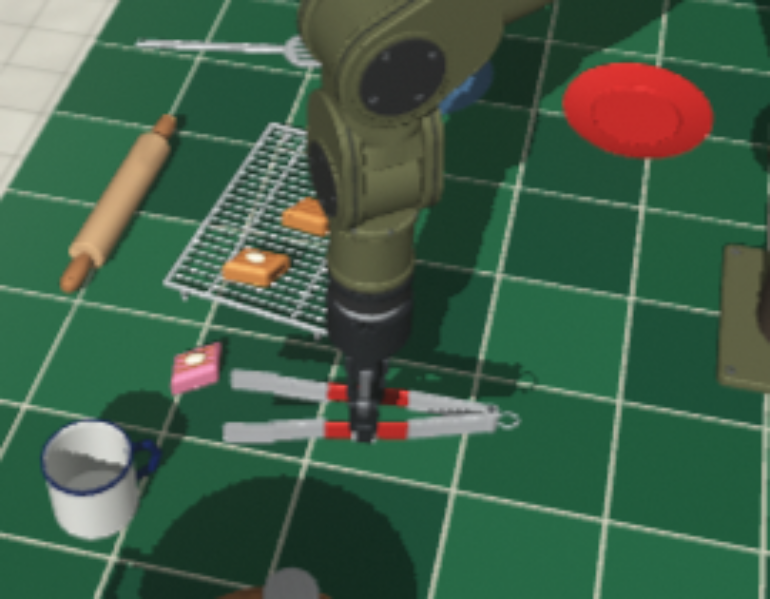

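View pics/w4.png

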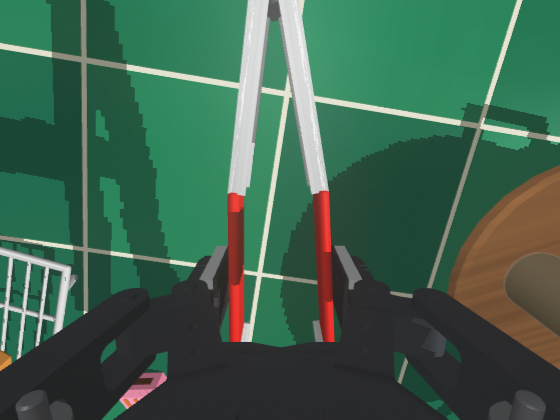

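The tongs are up and level: in the crop the tips are at (235,380) and (230,432) and the hinge is at (490,410). Next is the pose of the almond makroud. I'm moving up and across to see it with the wrist camera too.

```bash
python3 -m pendant '0.1 0 -1.5 -2 0;0.1 0 -2 -2.5 0;0.1 0 -2 -2.5 0;0.1 0 -2 -2.5 0;0.1 0 -2 -2 0;0.1 0 -1 0 0;0.1 0 0 0 0;0.1 0 0 0 0;0.1 0 0 0 0'
cat > mak.py <<'E'
from h import *
import sys
from scipy.optimize import minimize
for n in sys.argv[2:]:
    c=get(n); save(c,f'{n}_{sys.argv[1]}.png'); X=cloud(c); h=cv2.cvtColor(c['img'],cv2.COLOR_RGB2HSV)
    reg=(np.hypot(X[...,0]-.612,X[...,1]-.09)<.05)&(X[...,2]>.042)&(X[...,2]<.064)
    p=X[reg]; print(n,reg.sum(),'mean',p.mean(0).round(4),'z med',np.median(p[:,2]).round(4))
    if reg.sum()<30: continue
    p=p[(p[:,2]>.045)]
    # minimum-area rect-like: lozenge with sheared ends
    def cost(q,sg):
        a=q[2]; d=p[:,:2]-q[:2]; u=d@[np.cos(a),np.sin(a)]; v=d@[-np.sin(a),np.cos(a)]
        # ends: lozenge side 50 long in u, sheared
        s=u-sg*v*(16/34)
        return (np.maximum(0,abs(v)-.0165)**2).sum()+(np.maximum(0,abs(s)-.0245)**2).sum()
    for sg in(1,-1):
        best=min((minimize(cost,[*p[:,:2].mean(0),a0],args=(sg,),method='Nelder-Mead',options=dict(xatol=1e-5,fatol=1e-12,maxiter=3000)) for a0 in(-.5,-.25,0,.25)),key=lambda r:r.fun)
        print(' fit',sg,best.x.round(4),best.fun)
    r=cv2.minAreaRect((p[:,:2]*1000).astype('float32')); print(' rect',r)
    ys,xs=np.where(reg); y0,y1,x0,x1=ys.min()-12,ys.max()+12,xs.min()-12,xs.max()+12
    k=c['img'].copy()[max(0,y0):y1,max(0,x0):x1,::-1]; cv2.imwrite(f'pics/mk_{n}_{sys.argv[1]}.png',cv2.resize(k,None,fx=500/k.shape[0],fy=500/k.shape[0],interpolation=cv2.INTER_CUBIC))
E
python3 mak.py a top side wrist
```

```text
time_s: 6.48
position: [0.4539, 0.2056, 0.2153]
eef_rot: [[-0.988, -0.156, -0.003], [-0.156, 0.988, -0.0], [0.003, -0.0, -1.0]]
force: [0.9, 0.1, -1.7]
opening: 0.553
top 137 mean [0.6089 0.0864 0.0508] z med 0.0503
 fit 1 [ 0.6104  0.0865 -0.0088] 9.526162100701789e-07
 fit -1 [0.61   0.0866 0.7609] 0.000162456593303721
 rect ((611.2024536132812, 87.24253845214844), (61.38530731201172, 31.327043533325195), 0.7778340578079224)
side 23 mean [0.6219 0.0848 0.0515] z med 0.0514
wrist 241 mean [0.5861 0.0834 0.0476] z med 0.0478
 fit 1 [ 0.5864  0.0828 -0.5   ] 0.0
 fit -1 [ 0.5864  0.0828 -0.5   ] 0.0
 rect ((588.3494873046875, 82.05233001708984), (29.844528198242188, 11.911803245544434), 61.651329040527344)
```

Run:
```python
import cv2
a=[cv2.resize(cv2.imread(f'pics/{n}_a.png'),(400,300)) for n in('wrist','side')]
cv2.imwrite('pics/two.png',cv2.hconcat(a))
```

```text
(no output)
```

View pics/two.png

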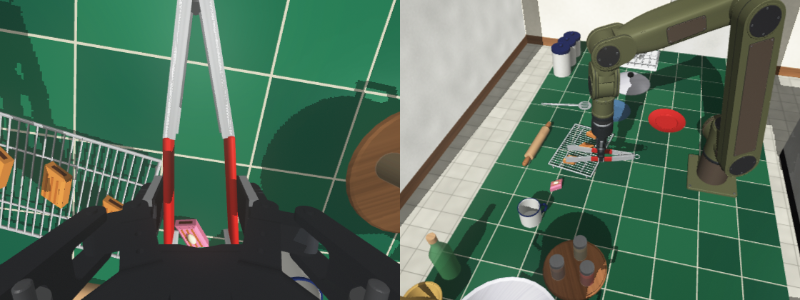

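Run:
```python
from h import *
from scipy.optimize import minimize
c=get('top'); h=cv2.cvtColor(c['img'],cv2.COLOR_RGB2HSV)
im=c['img'].astype(int)
# soft mask via supersampled rendering
m=nets.trace('almond_makroud','top')
for d in m[:3]:
    ys,xs=np.where(d['mask']); print(d['conf'],xs.mean(),ys.mean(),d['mask'].sum())
M=((im[...,0]-im[...,2])>60)&(im[...,0]>130)
roi=(slice(168,198),slice(230,258))
S=8
def render(q):
    a=q[2]; u=np.array([np.cos(a),np.sin(a)]); v=np.array([-np.sin(a),np.cos(a)])
    L=[( .025+.008, .017),(-.025+.008,.017),(-.025-.008,-.017),(.025-.008,-.017)]
    pts=[]
    for z in(.025,.051):
        for A,B in L: pts.append(pix(c,[q[0]+A*u[0]+B*v[0],q[1]+A*u[1]+B*v[1],z]))
    pts=np.array(pts)
    hull=cv2.convexHull(pts.astype('float32'))[:,0]
    can=np.zeros((30*S,28*S),np.uint8)
    cv2.fillPoly(can,[np.round((hull-[230,168]+.5)*S*16-8).astype(np.int32)],255,shift=4)
    return cv2.resize(can,(28,30),interpolation=cv2.INTER_AREA)/255.
obs=M[roi].astype(float)
al=(im[roi].min(-1)>140)&True
yy,xx=np.mgrid[168:198,230:258]; al&=(np.hypot(xx-244,yy-183)<5)
obs[al]=1
f=lambda q:((render(q)-obs)**2).sum()
for a0 in(-.3,-.15,0,.15):
    r=minimize(f,[.611,.087,a0],method='Nelder-Mead',options=dict(initial_simplex=[[.611,.087,a0],[.617,.087,a0],[.611,.093,a0],[.611,.087,a0+.15]]))
    print(r.x.round(4),r.fun)
b=c['img'][160:206,222:268,::-1]; cv2.imwrite('pics/mk.png',cv2.resize(b,(552,552),interpolation=cv2.INTER_NEAREST))
```

```text
0.58 244.8930817610063 182.25786163522014 159
[0.6117 0.088  0.0272] 18.29294886582084
[0.6121 0.088  0.0515] 17.8722798923491
[0.6128 0.0886 0.0327] 18.002337562475972
[0.6126 0.0886 0.033 ] 18.237339484813532
```

View pics/mk.png

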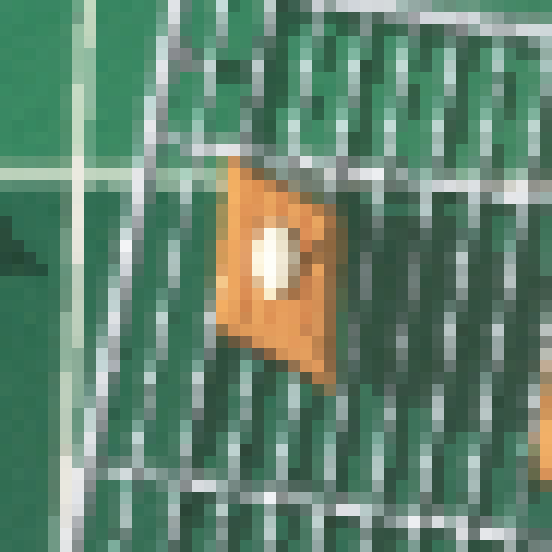

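The enlarged crop confirms it: an orange lozenge with a white almond at the left end of the rack, long sides close to world x. Its centre is about (0.612, 0.088). I'm turning the tongs parallel to it and moving above it.

```bash
python3 -m pendant '0.1 0 0 0 0.078;0.1 0 0 0 0.078;0.1 -0.5 -1 0 0;0.1 -1 -2 0 0;0.1 -1 -2.5 1 0;0.1 -1 -2.5 1.5 0;0.1 -1 -2 2 0;0.1 -0.7 -1.4 2 0;0.1 0 -0.5 2 0;0.1 0 0 1.5 0;0.1 0 0 1 0;0.1 0 0 0 0;0.1 0 0 0 0;0.1 0 0 0 0'
python3 look.py 5; python3 -c "
import cv2
a=cv2.imread('pics/t5.png')[150:260,190:340]
cv2.imwrite('pics/tc5.png',cv2.resize(a,(750,550),interpolation=cv2.INTER_CUBIC))"
```

```text
time_s: 7.9
position: [0.5077, 0.0867, 0.1077]
eef_rot: [[-1.0, -0.001, 0.002], [-0.001, 1.0, 0.0], [-0.002, 0.0, -1.0]]
force: [0.1, -0.0, -2.2]
opening: 0.552
top tip_left 0.18 [ 0.459  -0.618  -0.0021] [448. 231.]
top tip_right 0.59 [ 0.569  -0.001   0.0219] [270. 196.]
top tip_right 0.44 [0.6144 0.0604 0.1169] [251. 175.]
side sleeves 0.93 [0.5034 0.0746 0.1125] [274. 209.]
side sleeves 0.29 [ 0.7169 -0.3384 -0.003 ] [243. 148.]
side hinge 0.74 [ 0.584  -0.0088 -0.0007] [255. 212.]
side hinge 0.6 [0.453  0.5115 0.0224] [254. 357.]
side tip_left 0.59 [0.6126 0.1178 0.1147] [235. 213.]
side tip_right 0.83 [0.6109 0.0574 0.1137] [241. 200.]
side tip_right 0.54 [0.5042 0.0813 0.1031] [273. 213.]
side almond_makroud 0.65 [0.64   0.22   0.0033] [218. 261.]
side almond_makroud 0.64 [0.6098 0.0829 0.0254] [240. 225.]
wrist hinge 0.59 [ 0.5648 -0.0058  0.0229] [167. 283.]
wrist tip_right 0.63 [0.3896 0.0867 0.0988] [280.   1.]
```

View pics/tc5.png

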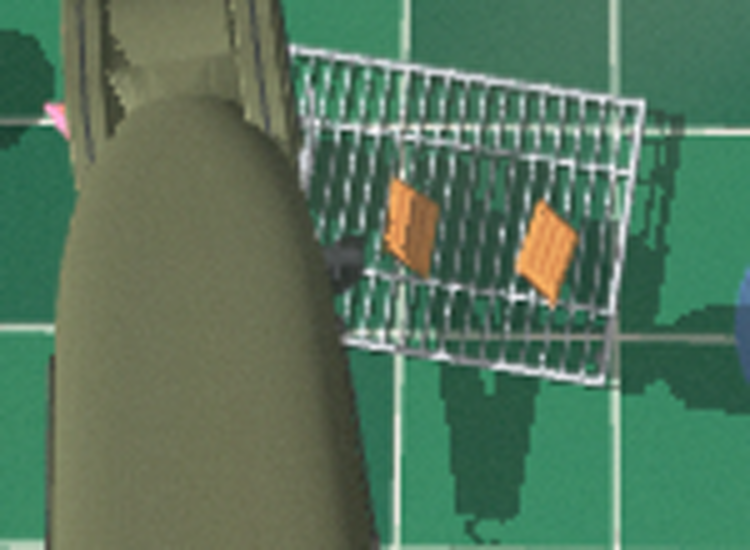

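View pics/sc5.png

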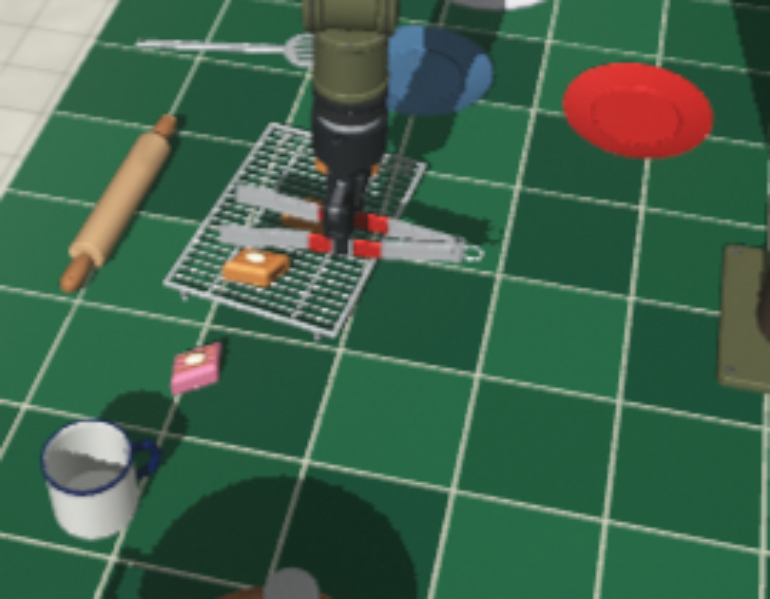

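The side view gives the tips' midpoint as (0.612, 0.088) with a 60 mm gap, right over the makroud. I'm descending.

```bash
python3 -m pendant '0.1 0 0 1 0;0.1 0 0 1.5 0;0.1 0 0 1.5 0;0.1 0 0 1.5 0;0.1 0 0 1 0;0.1 0 0 0.5 0;0.1 0 0 0.3 0;0.1 0 0 0 0;0.1 0 0 0 0;0.1 0 0 0 0'
python3 look.py 6
```

```text
time_s: 9.53
position: [0.5076, 0.0865, 0.0345]
eef_rot: [[-1.0, -0.0, 0.002], [-0.0, 1.0, 0.0], [-0.002, 0.0, -1.0]]
force: [-0.8, -0.6, -1.3]
opening: 0.548
top tip_right 0.35 [0.6146 0.0617 0.0405] [252. 181.]
top almond_makroud 0.58 [ 0.6394  0.2227 -0.0014] [208. 177.]
side sleeves 0.72 [0.5062 0.0723 0.0403] [273. 225.]
side hinge 0.62 [ 0.5656 -0.0087  0.0244] [260. 208.]
side hinge 0.62 [ 4.541e-01 -6.190e-01  4.000e-04] [322. 116.]
side tip_left 0.77 [0.6127 0.1211 0.0437] [235. 230.]
side tip_left 0.54 [0.4517 0.5119 0.022 ] [254. 358.]
side tip_right 0.23 [ 0.7975  0.0022 -0.0051] [193. 205.]
side almond_makroud 0.72 [0.6868 0.3929 0.0012] [183. 305.]
side almond_makroud 0.7 [ 0.6391  0.2193 -0.0017] [219. 262.]
```

View pics/sc6.png

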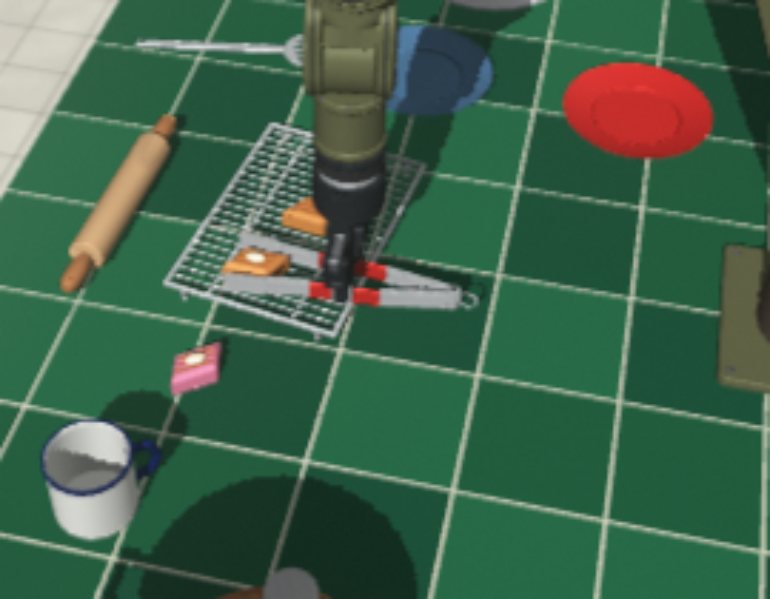

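View pics/w6.png

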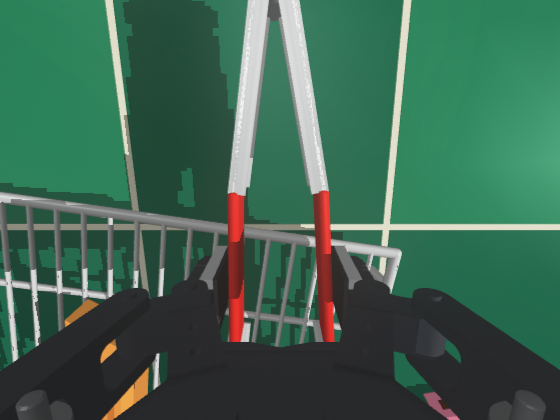

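The makroud at (255,260) lies between the tip plates at (265,245) and (255,285), nothing touched. I'm closing gently at 35 N, which should put about 12 N on the tips.

```bash
python3 -m pendant '0.05 0 0 -0.1 0;0 0 0 0 0;-0.05 0 0 0 0;-0.1 0 0 0 0;-0.13 0 0 0 0;-0.16 0 0 0 0;-0.19 0 0 0 0;-0.22 0 0 0 0;-0.25 0 0 0 0;-0.3 0 0 0 0;-0.35 0 0 0 0;-0.4 0 0 0 0;-0.4 0 0 0 0;-0.4 0 0 0 0' 35
python3 look.py 7
```

```text
time_s: 11.5
position: [0.5069, 0.0864, 0.0348]
eef_rot: [[-1.0, -0.0, -0.0], [-0.0, 1.0, -0.0], [0.0, -0.0, -1.0]]
force: [-0.3, -0.3, -2.3]
opening: 0.385
top almond_makroud 0.62 [0.4158 0.5941 0.0258] [ 93. 237.]
top almond_makroud 0.52 [ 0.6389  0.2231 -0.0013] [208. 177.]
side sleeves 0.6 [0.5036 0.0688 0.0372] [274. 225.]
side hinge 0.87 [0.3859 0.0805 0.0412] [310. 234.]
side tip_left 0.97 [0.6085 0.1055 0.0431] [238. 226.]
side tip_right 0.84 [0.6108 0.071  0.0407] [240. 219.]
side tip_right 0.29 [ 0.7181 -0.3371 -0.0031] [243. 148.]
side almond_makroud 0.65 [0.636  0.2171 0.0009] [220. 261.]
side almond_makroud 0.46 [0.6123 0.0862 0.0245] [239. 226.]
```

View pics/sc7.png

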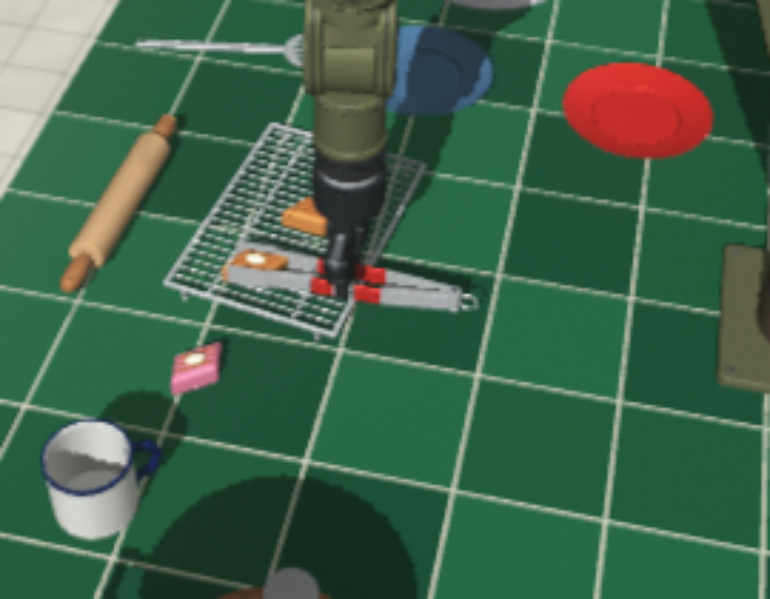

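View pics/w7.png

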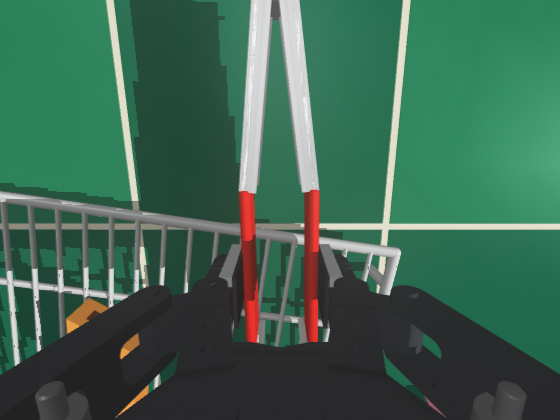

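The opening stopped at 0.385 (33 mm) with the tips 34 mm apart, so the makroud is gripped. I'm lifting.

```bash
python3 -m pendant '-0.4 0 0 -0.3 0;-0.4 0 0 -0.6 0;-0.4 0 0 -1 0;-0.4 0 0 -1.2 0;-0.4 0 0 -1.2 0;-0.4 0 0 -1.2 0;-0.4 0 0 -1.2 0;-0.4 0 0 -1.2 0;-0.4 0 0 -1 0;-0.4 0 0 -0.6 0;-0.4 0 0 0 0;-0.4 0 0 0 0;-0.4 0 0 0 0'
python3 look.py 8
```

```text
time_s: 13.38
position: [0.5063, 0.0863, 0.1293]
eef_rot: [[-1.0, -0.0, -0.001], [-0.0, 1.0, -0.0], [0.001, -0.0, -1.0]]
force: [0.3, -0.2, -1.9]
opening: 0.391
top almond_makroud 0.74 [ 0.5524 -0.1002  0.0259] [299. 201.]
side sleeves 0.85 [0.5045 0.0684 0.1361] [274. 202.]
side hinge 0.79 [0.3891 0.0804 0.1363] [311. 212.]
side hinge 0.45 [0.5007 0.0717 0.1207] [275. 207.]
side tip_left 0.93 [0.6104 0.1073 0.1359] [236. 205.]
side tip_left 0.17 [0.4137 0.5937 0.0256] [261. 391.]
side tip_right 0.57 [0.6096 0.0697 0.1322] [240. 198.]
side tip_right 0.38 [ 0.5855 -0.0108  0.0025] [255. 211.]
side almond_makroud 0.61 [0.6403 0.2191 0.0029] [218. 260.]
side almond_makroud 0.49 [0.6135 0.0879 0.1186] [237. 205.]
```

View pics/sc8.png

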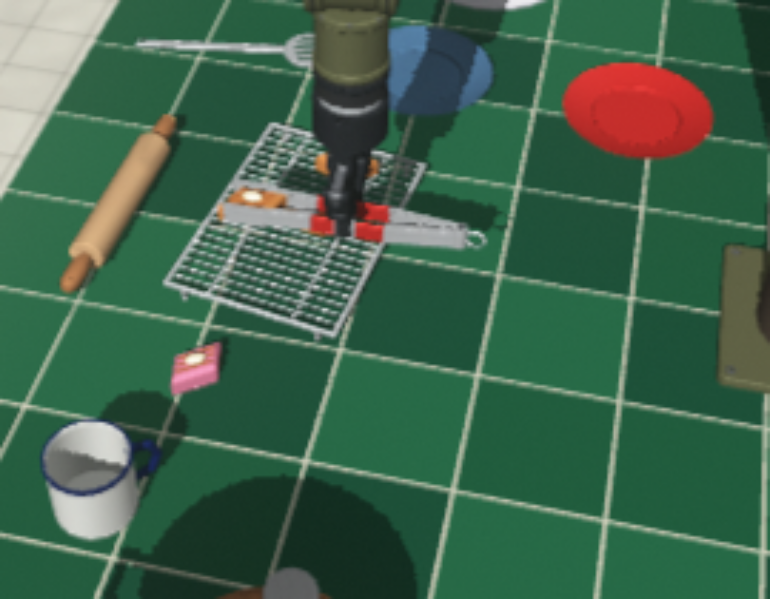

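The tongs hold the makroud clear of the rack, almond up, at (250,198). I'm carrying it over the plate with a smooth ramp.

```bash
python3 -m pendant '-0.4 0.1 -0.5 0 0;-0.4 0.25 -1 0 0;-0.4 0.4 -1.5 0 0;-0.4 0.5 -2 0 0;-0.4 0.65 -2.6 0 0;-0.4 0.65 -2.6 0 0;-0.4 0.65 -2.6 0 0;-0.4 0.65 -2.6 0 0;-0.4 0.65 -2.6 0 0;-0.4 0.65 -2.6 0 0;-0.4 0.65 -2.6 0 0;-0.4 0.65 -2.6 0 0;-0.4 0.65 -2.6 0 0;-0.4 0.65 -2.6 0 0;-0.4 0.65 -2.6 0 0;-0.4 0.65 -2.6 0 0;-0.4 0.5 -2 0 0;-0.4 0.4 -1.5 0 0;-0.4 0.25 -1 0 0;-0.4 0.1 -0.6 0 0'
python3 -m pendant '-0.4 0 0 0.5 0;-0.4 0 0 0.5 0;-0.4 0 0 0.4 0;-0.4 0 0 0 0;-0.4 0 0 0 0;-0.4 0 0 0 0;-0.4 0 0 0 0'
cat >> look.py <<'E'
for d in nets.mark_of('plate','top')[:3]+[]:
    P=w(t,d['point']); print('plate',round(d['conf'],2),P.round(4))
X=cloud(t); h=cv2.cvtColor(t['img'],cv2.COLOR_RGB2HSV)
a=t['img'][150:290,290:440,::-1]; cv2.imwrite(f'pics/tp{tag}.png',cv2.resize(a,(600,560),interpolation=cv2.INTER_CUBIC))
a=s['img'][80:260,180:400,::-1]; cv2.imwrite(f'pics/sp{tag}.png',cv2.resize(a,(730,597),interpolation=cv2.INTER_CUBIC))
E
python3 look.py 9
```

```text
time_s: 15.85
position: [0.4029, -0.3281, 0.1298]
eef_rot: [[-1.0, 0.002, -0.0], [0.002, 1.0, -0.0], [0.0, -0.0, -1.0]]
force: [0.4, 0.3, -2.0]
opening: 0.389
time_s: 16.43
position: [0.4043, -0.3263, 0.116]
eef_rot: [[-1.0, -0.001, 0.0], [-0.001, 1.0, -0.0], [-0.0, -0.0, -1.0]]
force: [-0.3, 0.2, -2.2]
opening: 0.393
top sleeves 0.52 [ 0.4047 -0.3393  0.1236] [377. 241.]
top sleeves 0.43 [ 0.4589 -0.6165 -0.0021] [448. 231.]
top tip_left 0.69 [ 0.507  -0.3061  0.1231] [365. 209.]
top tip_right 0.56 [ 0.5105 -0.3398  0.1187] [376. 208.]
top almond_makroud 0.5 [ 0.5083 -0.3236  0.1029] [370. 210.]
top almond_makroud 0.49 [0.6387 0.2215 0.0007] [208. 177.]
side sleeves 0.56 [ 0.4016 -0.3457  0.1202] [328. 132.]
side hinge 0.62 [ 0.2843 -0.3338  0.1236] [360. 138.]
side tip_left 0.21 [ 0.4008 -0.3421  0.1211] [328. 133.]
side tip_right 0.71 [ 0.5108 -0.3463  0.1182] [298. 128.]
side almond_makroud 0.7 [ 0.6368  0.2212 -0.0014] [219. 262.]
side almond_makroud 0.55 [ 0.5089 -0.3256  0.1057] [297. 134.]
plate 0.62 [ 5.062e-01 -3.252e-01 -3.000e-04]
```

View pics/tp9.png

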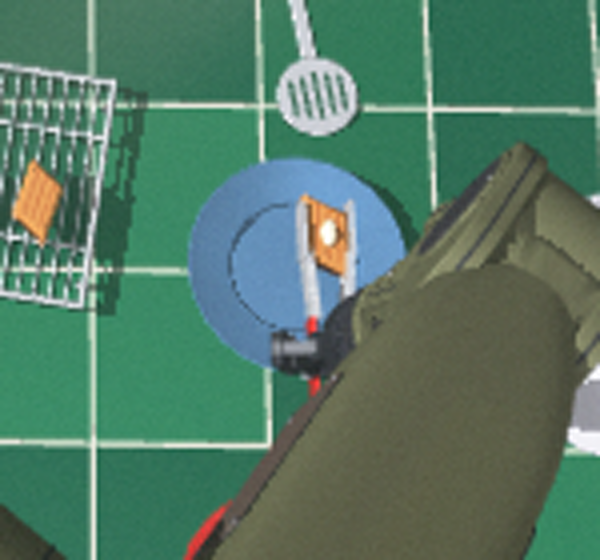

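View pics/sp9.png

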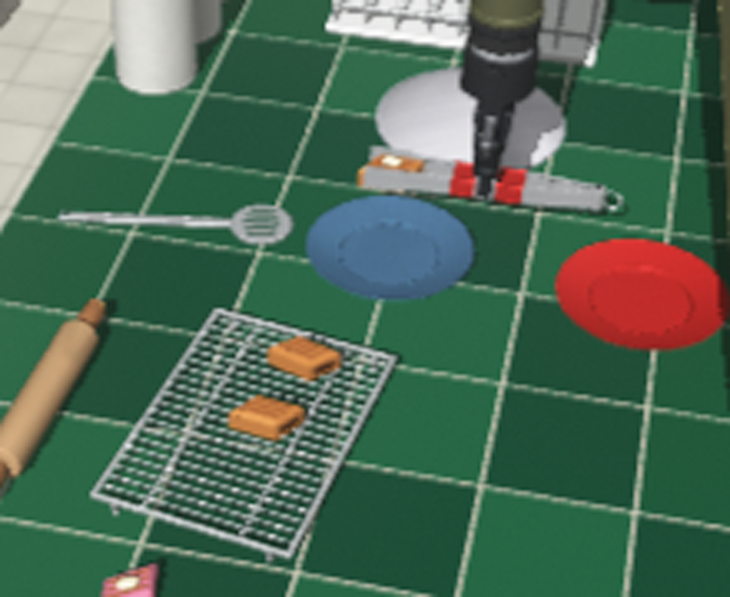

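The makroud is at about (0.508, -0.324, 0.104) and the plate's middle at (0.506, -0.325). It is level, almond up, and the other two makroud are still on the rack. I'm letting it settle and then handing in.

```bash
python3 -m pendant '-0.4 0 0 0 0;-0.4 0 0 0 0;-0.4 0 0 0 0;-0.4 0 0 0 0;-0.4 0 0 0 0;-0.4 0 0 0 0'
python3 - <<'E'
from h import *
c=get('top')
for d in nets.mark_of('almond_makroud','top')[:2]: print(w(c,d['point']).round(4),d['conf'])
print(abs(env.get_state()['joint_velocities']).max())
print(env.finish_job())
E
```

```text
time_s: 17.78
position: [0.404, -0.3266, 0.1158]
eef_rot: [[-1.0, -0.0, 0.0], [-0.0, 1.0, 0.0], [-0.0, 0.0, -1.0]]
force: [0.3, -0.2, -1.3]
opening: 0.393
[ 0.6374  0.2214 -0.0025] 0.59
[ 0.5123 -0.3254  0.1052] 0.51
0.001514640631955892
the job is handed in; nothing more can be done
None
```

The almond makroud is held still in the tongs about 10 cm above the middle of the blue plate, almond up and level. I handed the job in at about 18 s; it reports no verdict.

I picked the tongs up by their sleeves, closed the tips on the makroud's long sides at 35 N (roughly 12 N at the tips), lifted it off the rack and carried it over.

**Last checks**
- **Position:** it is within about 7 mm of the plate's middle in plan, with its underside about 105 mm above the counter.
- **At rest:** joint speeds were about 0.0015 rad/s, and the grip was steady at a 0.39 opening (33 mm).
- **Everything else:** in the last pictures the two plain makroud, the pink look-alike and the plate were where they started, as far as I could see. I didn't measure the other things on the counter.

**Not confirmed or in disagreement**
- The trained network still ranked the pink look-alike first for the almond makroud. I went by colour and place instead.
- The side camera read the sleeves 10 to 15 mm to one side, because it sees only their near surface. I didn't use that reading.
- The actual force on the makroud could not be measured. The 12 N comes from the figures in the task.

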